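Strip the stone-block clamp: hand nuts, hold-down plate, jaw, block

ROBOT

A 7-joint arm with a two-finger parallel gripper is mounted at the origin on a cart in front of the work surface, level with it; the furniture and walls round the work are solid. World frame = base frame: x ahead of the robot, y to its left, z up, the work surface at z = 0. Lengths are in m, angles in rad, forces in N, time in s.
With the tool pointing down it reaches from about 0.425 to 0.825 m from the base axis. Payload 3.6 kg.
Tool frame: the origin (TCP) lies on the mounting face of the last link; the fingertips stand 186 mm ahead of it and the grasp point (between the pads) lies 167 mm ahead of it; z points along the fingers, y is the line along which they close (so a half turn about z gives the same grasp; the last joint's range is limited). The gripper opens to 93 mm and grips with 3 to 60 N. Pads are 15 mm wide; open, the fingers measure 128 mm over their backs; the gripper's body (75 mm by 188 mm) begins 65 mm behind the grasp point.
Start: joints at [1.26, 0.615, -0.013, 1.423, 0.008, 1.103, -0.04], TCP at [0.183, -0.624, 0.405] pointing down, gripper open.
Joint ranges: [-3.12, 3.12], [-0.3, 2.06], [-1.34, 1.32], [0.26, 2.42], [-1.36, 4.5], [0.01, 1.98], [-2.84, 2.84]. Speed limits (rad/s): [2.79, 2.79, 3.14, 3.14, 3.14, 3.14, 3.14].

INTERFACE

Orientations are given as a unit quaternion [x, y, z, w].
In Python, from station import robot gives the robot as it stands.
- The arm moves only by the shell command python3 -m crank 'ROWS' [OPENING] [FORCE]. ROWS is JSON, a list of rows, each a list of 4 numbers: the shift along the world's x, y, z as a fraction of full scale, then the turn about the world's z as a fraction of full scale. A call has 1 to 20 rows; each row is the pose to reach, as a shift and turn from the pose commanded when the call began, turning the shorter way round; what a row does not reach only later rows make up. Full scale, the value 1, is 100 mm for a shift and 180 degrees for a turn. A row lasts 1/8 s, in which the tool goes at most 62.5 mm and 10.7 degrees, less where a joint would pass 70% of its speed; a pose out of reach is approached as far as the arm can. A call with a number of a shift or a turn outside -1 to 1 is refused whole. A call with a gripper value outside its range is refused whole. OPENING is the gripper's target within -1 to 1 (fully open at 1, half-way at 0, shut at -1), set as the call begins (- or left out, the last holds). The fingers move at their own pace and stop on an object; FORCE is the grip in N (left out, the last holds). Time passes only in rows, so rows that repeat a pose let the fingers close. It gives the time, the measured TCP pose, the force, the opening and the grip force at its end, in the units of the state.
- robot.get_state(): the state, without advancing time (a new reading comes with each control period).
- robot.snapshot(name): name is "scene" or "top" or "wrist"; returns a dict with "pixels" (420x560x3 uint8, red, green, blue), "camera_matrix" (3x3 intrinsics, pixels), "R" (3x3) and "t" (3): a world point X has camera coordinates R X + t; the wrist camera has in their place "mount" (4x4, takes a point from camera to tool coordinates, whose origin is the TCP and whose axes are the flange's). Camera axes: x right, y down, z forward; pixel columns grow to the right and rows downward; lengths in m; the calibration is good to about 2 mm. A picture is of the moment at which its call begins: read the wrist's pose just before it. There is no depth.
- robot.close_job(): hands the job in; it is judged then, once.
The state is a dict: "clock": time; "q": joint angles; "qvel": joint speeds; "joint_torque": joint torques, N m; "eef_pos": TCP position; "tool_rot": TCP orientation; "force": force on the tool from outside, world axes, zero at the start; "moment": the same for the moment, N m; "grip_width": opening from 0.0 (shut) to 1.0 (fully open); "grip_force": force on a finger pad.
Only numpy, scipy, OpenCV 4.12 (cv2) and the standard library are available. Lean on these libraries where they do the work, as an engineer would, in place of code of your own. Each camera call takes 0.05 s, during which the arm holds its last target. There are 200 camera calls.

TASK

Strip the block clamp: unscrew every brass hand nut that is on it (some studs may be bare) and drop them all in the blue box, then lift the three-armed hold-down plate off the studs and lay it flat, handle up, on the free part of the bench to the left of the clamp, clear of it and of everything else. Draw the jaw back by its red handle until you feel it come up against its stop, and leave it there. Then lift the marble block out and set it flat, same side up, on the cork mat; leave the tape measure alone.

Things in the scene. Friction and masses are not known exactly. Their poses are not given: they have to be found in the camera images.
- clamp: green block clamp fixed to the bench, base 220 (x) x 200 (y) x 16 mm. Origin on the bench under its middle; x to its back, y left, z up. Studs at (x, y) = (-50, 70), (-50, -70), (80, 0) mm. Two fence posts behind the block (x 27..44 mm, top 52 mm above the bench) leave a 48 mm gap at y = 0 for a finger. Steel discs hang over the back of the bench (x beyond 0.70 m, from 0.28 m up)
- stud0 (a point): on the axis of the front left stud, 60 mm above the bench at the top of its round shoulder (radius 20 mm), where the plate rests; above it the stud, 25 mm thick over its thread, ends 109 mm above the bench. Right-hand coarse thread, 30 mm rise a turn (4.8 mm a rad)
- stud1 (a point): the same on the front right stud
- stud2 (a point): the same on the rear stud
- nut0: brass octagonal nut, 44 mm across flats, 46 high, red ring on top, 160 g, on stud0 or absent (stud bare). Origin: centre of its underside, z along the bore; flats face its x and y and every 45 deg. It starts seated on the plate (underside 72 mm up). Rises when turned anticlockwise from above; free after 0.5-0.6 turn (3-3.7 rad, 14-18 mm up). Turns easily, has 1-2 mm play, stays put when let go
- nut1: the same kind of nut, on stud1 (may be absent)
- nut2: the same kind of nut, on stud2 (may be absent)
- plate: aluminium hold-down plate, 12 mm thick, 350 g: disc of radius 60 mm with three forked arms (29 mm open slots) that straddle the studs, about 175 x 195 mm in all; rests on the shoulders. Origin: centre of its underside, axes at first as the clamp's. Black bar handle on its middle: 44 mm along x, 16 mm along y, top 38 mm above the underside. It must rise 50 mm to clear the studs
- jaw (a joint): sliding jaw of the clamp, travel in m: 0 = closed on the block, 0.045 = fully back against its stop; it moves back towards the clamp's -x; sliding friction about 2 N; it stays where it is left. It lies under the plate until that is off
- jaw_handle (a point): centre of the top of the jaw's red handle, a stub 18 mm along the clamp's x, 16 mm along its y, which stands 22 mm up from the jaw's top (34.5 mm above the bench); it moves with the jaw
- block: white marble block 52 mm (x) by 96 mm (y) by 41 mm (z), 500 g, lying on the clamp base (16 mm up) between jaw and fence, long side along the clamp's y. Origin at the centre of its underside. Only its 52 mm width can be gripped: one finger in the gap of the fence, the other where the jaw stood before it was drawn back
- nut_box: loose open blue box, 104 (x) x 168 (y) mm outside, 32 mm high, walls and floor 5 mm, 600 g; origin at the centre of its underside. It may get knocked aside
- mat: cork mat fixed to the bench, 110 mm (x) by 140 mm (y), 4 mm thick; origin at the centre of its underside, axes along its sides. One of box and mat is left of the clamp, the other right. Behind the left one the bench (drawing paper on it) is free round x = 0.62, y = 0.26 m, room for the plate; on the right an 8 mm thick steel straightedge lies on the bench
- tape: yellow tape measure, 55 x 85 x 62 mm, a bystander; origin at its underside
Mind the look-alikes: they are no part of the job. What is shaped like the nut1 but green is not meant.

How it is judged:
By the outcome, as a careful person would: the job done as asked, in the order asked, and still so for the second after the job is handed in, with the robot touching nothing.
Of nut0, nut1, nut2 only 2 to 3 are there at a start; the rules pass over those that are not, and their reading is None.
At some moment in a run one of nut_box may be knocked a few centimetres aside while the robot is not near it.
Once in a run the grip may slacken for a moment while it holds something.
It also fails if it takes over 210 s, if anything falls off the work surface, if the arm or the gripper's body presses on something with over 40 N, if the wrist force passes 120 N, or if a joint passes its speed limit or range.

## Working session

There is one attempt and no reset: what is moved stays moved. The work goes in short steps, Python scripts to look and compute and a shell command to move; the robot and the scene stay as the last step left them, time stands still between calls to the robot, and variables do not carry over. Pictures are saved under pics/ and viewed, at most 14 in all, crops included, and the job is handed in when it is done.

```bash
mkdir -p pics; ls; cat > h.py <<'E'
import numpy as np, cv2
from scipy.spatial.transform import Rotation as Ro
from station import robot
def snap(n):
    st=robot.get_state(); s=robot.snapshot(n); K=np.array(s["camera_matrix"]); p=np.array(s["pixels"])
    if n=="wrist":
        T=np.eye(4);T[:3,:3]=Ro.from_quat(st["tool_rot"]).as_matrix();T[:3,3]=st["eef_pos"]
        C=T@np.array(s["mount"]); R=C[:3,:3].T; t=-R@C[:3,3]
    else: R=np.array(s["R"]);t=np.array(s["t"])
    return p,K,R,t
def save(f,p): cv2.imwrite("pics/"+f,np.ascontiguousarray(p[:,:,::-1]))
def cast(K,R,t,uv,z):
    uv=np.atleast_2d(np.array(uv,float)); d=(np.linalg.inv(K)@np.c_[uv,np.ones(len(uv))].T).T@R
    c=-R.T@t; return c+d*((z-c[2])/d[:,2])[:,None]
def proj(K,R,t,X):
    x=np.atleast_2d(X)@R.T+t; x=x@K.T; return x[:,:2]/x[:,2:]
E
python3 - <<'E'
from h import *
for n in("scene","top"):
    p,K,R,t=snap(n); save(n+"0.png",p); print(n,-R.T@t)
    np.savez(n+"0.npz",p=p,K=K,R=R,t=t)
s=robot.get_state();print(s["clock"],s["eef_pos"],s["tool_rot"],s["force"],s["grip_width"])
E
```

```text
pics
scene [-0.36739043 -0.48027981  0.67882477]
top [ 0.31541248 -0.06562732  1.0109463 ]
0.1 [ 0.18257329 -0.62355624  0.40370124] [ 9.89872904e-01  1.41951839e-01 -1.85517900e-04 -1.12907839e-03] [ 0.13921588 -0.62819638  0.57046146] 0.9979605719811449
```

View pics/top0.png

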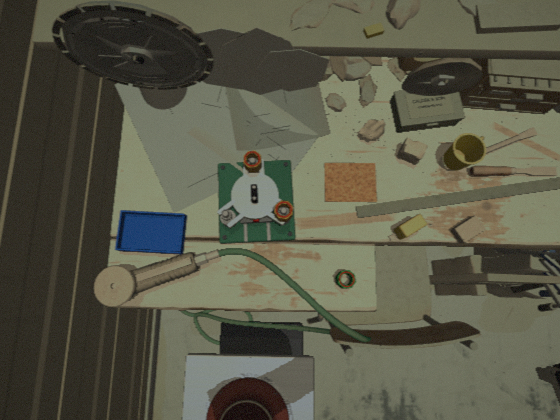

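View pics/scene0.png

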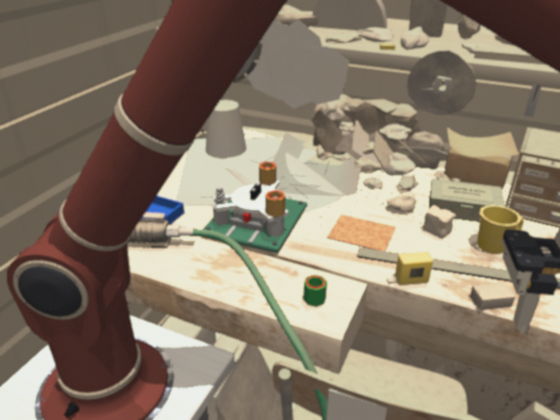

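The top view shows the clamp at about (256,201) px. There are nuts on stud1 (283,211) and stud2 (252,160), and stud0 (228,215) is bare. The blue box is on the left (151,232), the mat on the right (351,183), and the tape and a green decoy nut (344,278) are on the right.

```bash
python3 - <<'E'
from h import *
d=np.load("top0.npz");p,K,R,t=[d[k] for k in"pKRt"]
hsv=cv2.cvtColor(p,cv2.COLOR_RGB2HSV)
def mask(lo,hi,box):
    m=cv2.inRange(hsv,np.array(lo),np.array(hi)); z=np.zeros_like(m);x0,y0,x1,y1=box;z[y0:y1,x0:x1]=m[y0:y1,x0:x1];return z
def rect(m,z,name):
    ys,xs=np.nonzero(m); P=cast(K,R,t,np.c_[xs,ys],z)[:,:2]
    r=cv2.minAreaRect((P*1000).astype(np.float32)); print(name,len(xs),r)
rect(mask((60,60,30),(95,255,255),(205,150,305,250)),.016,"clamp")
rect(mask((100,120,40),(130,255,255),(105,200,200,265)),.032,"box")
rect(mask((5,90,90),(18,255,255),(320,158,382,206)),.004,"mat")
for n,b in(("nut1",(270,198,298,224)),("nut2",(240,148,266,174))):
    m=mask((0,120,60),(18,255,255),b);ys,xs=np.nonzero(m);print(n,len(xs),xs.mean(),ys.mean())
    print(cast(K,R,t,[(xs.mean(),ys.mean())],.118))
print("black handle",cast(K,R,t,[(254,193)],.098), "stud0",cast(K,R,t,[(226,214)],.109))
E
```

```text
clamp 2590 ((543.0089111328125, -3.0400238037109375), (217.6986541748047, 195.3720703125), 4.3125104904174805)
box 2613 ((451.731689453125, 261.4231872558594), (172.39883422851562, 102.99417114257812), 88.11455535888672)
mat 1963 ((602.3976440429688, -256.7148132324219), (106.86234283447266, 138.1605987548828), 1.1729445457458496)
nut1 147 283.38775510204084 209.2721088435374
[[ 0.49915058 -0.07629714  0.118     ]]
nut2 137 252.09489051094891 158.83941605839416
[[0.62308211 0.00213406 0.118     ]]
black handle [[ 0.54241164 -0.00398535  0.098     ]] stud0 [[0.48666749 0.06043694 0.109     ]]
```

```bash
for i in 1 2 3 4 5; do python3 -m crank '[[0.25,0.45,0,0],[0.5,0.9,0,0],[0.5,0.9,0,0]]' 0.4 20 | tail -1; done; python3 -m crank '[[0.3,0.45,0,0],[0.66,0.96,0,0],[0.66,0.96,0,0],[0.66,0.96,0,0]]'
python3 - <<'E'
from h import *
s=robot.get_state();print(s["clock"],s["eef_pos"],s["q"],Ro.from_quat(s["tool_rot"]).as_matrix()[:,0])
p,K,R,t=snap("wrist");save("w1.png",p);print(-R.T@t,R); np.savez("w1.npz",p=p,K=K,R=R,t=t)
E
```

```text
grip_force: 0.0
grip_force: 0.0
grip_force: 0.0
grip_force: 0.0
grip_force: 0.0
clock: 2.48
eef_pos: [0.4983, -0.0808, 0.4043]
tool_rot: [0.99, 0.14, -0.001, 0.001]
force: [0.4, -0.5, -0.5]
grip_width: 0.704
grip_force: 0.0
2.475 [ 0.49834447 -0.08082155  0.4043322 ] [ 0.21304838  0.39450371 -0.13517391  1.83383923  0.06794142  0.91872786
 -1.24321933] [ 0.96084393  0.2770841  -0.00182711]
[ 0.57427389 -0.05842766  0.38404962] [[ 2.78315697e-01 -9.60489250e-01  8.79486030e-04]
 [-9.20514686e-01 -2.66470847e-01  2.85737644e-01]
 [-2.74213578e-01 -8.03348513e-02 -9.58307479e-01]]
```

View pics/w1.png

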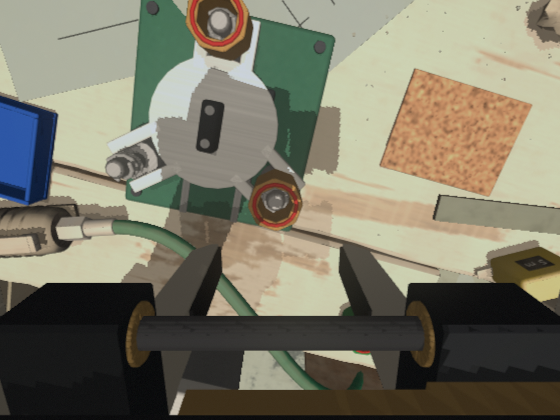

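The wrist view shows nut1 at (275,202) and nut2 at (218,18), the black handle at (209,126), and bare stud0 at (120,167). Next I measure the ring centres and octagon yaw.

```bash
python3 - <<'E'
from h import *
d=np.load("w1.npz");p,K,R,t=[d[k] for k in"pKRt"]
hsv=cv2.cvtColor(p,cv2.COLOR_RGB2HSV)
for n,b in(("nut1",(240,160,310,240)),("nut2",(175,0,260,60))):
    x0,y0,x1,y1=b
    m=cv2.inRange(hsv,np.array((0,150,70)),np.array((7,255,255)))[y0:y1,x0:x1]
    c=max(cv2.findContours(m,0,1)[0],key=cv2.contourArea)[:,0]+[x0,y0]
    P=cast(K,R,t,c,.118)[:,:2]*1000
    print(n,"ring",cv2.minEnclosingCircle(P.astype(np.float32)))
print("stud0", cast(K,R,t,[(117,168)],.109))
print("handle", cast(K,R,t,[(211,102),(204,152)],.098))
a=cv2.resize(p[165:235,240:310],(560,560),interpolation=2);b=cv2.resize(p[0:60,180:250],(560,480),interpolation=2)
b=np.vstack([b,np.zeros((80,560,3),np.uint8)])
save("c1.png",cv2.resize(np.hstack([a,b]),(800,400)))
E
```

```text
nut1 ring ((498.7992858886719, -76.08854675292969), 19.441162109375)
nut2 ring ((623.1921997070312, 3.418207883834839), 19.276966094970703)
stud0 [[0.49053041 0.06050785 0.109     ]]
handle [[ 0.56416761 -0.00190304  0.098     ]
 [ 0.52213327 -0.005179    0.098     ]]
```

View pics/c1.png

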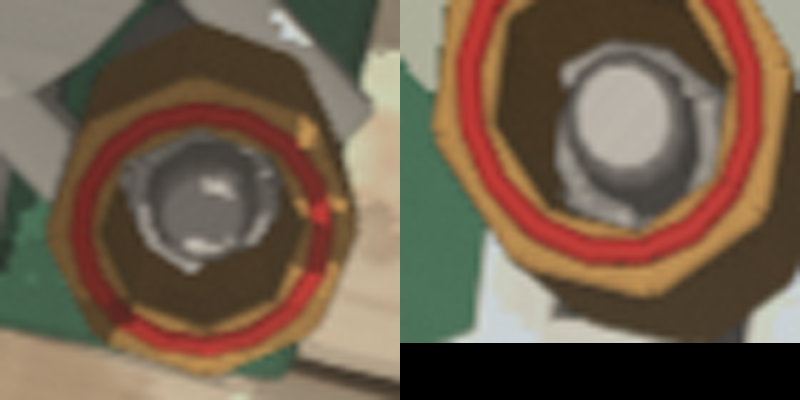

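The crop shows clear octagon corners: nut1 has top (200,78), left (48,225), bottom (205,375) and right (357,225). Nut2 has (437,125), (520,265), (645,295), (770,210) and (793,70).

```bash
python3 - <<'E'
from h import *
d=np.load("w1.npz");p,K,R,t=[d[k] for k in"pKRt"]
s=5.714
v1=[(240+x/s,165+y/s) for x,y in[(200,78),(80,125),(48,225),(110,340),(205,375),(320,320),(357,225)]]
v2=[(180+(x-400)/s,y/s) for x,y in[(437,125),(520,265),(645,295),(770,210),(793,70)]]
for v,c in((v1,(498.8,-76.1)),(v2,(623.2,3.4))):
    P=cast(K,R,t,v,.118)[:,:2]*1000-c
    a=np.degrees(np.arctan2(P[:,1],P[:,0])); print(np.hypot(*P.T).round(1),a.round(1),((a-22.5)%45).round(1))
E
```

```text
[22.7 23.5 22.5 22.1 23.  22.9 23.3] [  15.8   63.9  104.5  158.1 -162.1 -112.2  -72.3] [38.3 41.4 37.   0.6 40.4  0.3 40.2]
[22.  23.1 23.3 24.  23.7] [ 114.8  163.7 -154.9 -106.7  -66.8] [2.3 6.2 2.6 5.8 0.7]
```

```bash
python3 -m crank '[[0,0.02,-0.4,-0.056],[0,0.02,-0.8,-0.112],[0,0.02,-0.8,-0.112],[0,0.02,-0.8,-0.112],[0,0.02,-0.8,-0.112]]' 0.4 20
python3 -c "
from h import *
s=robot.get_state();x=Ro.from_quat(s['tool_rot']).as_matrix();print(s['eef_pos'],np.degrees(np.arctan2(x[1,0],x[0,0])),x[:,2])"
```

```text
clock: 3.15
eef_pos: [0.4991, -0.0766, 0.3264]
tool_rot: [0.999, -0.033, 0.002, 0.0]
force: [-0.5, -0.8, 0.0]
grip_width: 0.701
grip_force: 0.0
[ 0.4991077  -0.07655491  0.32642989] -3.8299950819976587 [ 3.62661070e-03 -4.78607420e-04 -9.99993309e-01]
```

```bash
python3 -m crank '[[0,0,-0.3,0],[0,0,-0.59,0],[0,0,-0.59,0],[0,0,-0.59,0]]' 0.4 20
python3 -m crank '[[0,0,0,0],[0,0,0,0],[0,0,0,0],[0,0,0,0],[0,0,0,0],[0,0,0,0]]' -1 20
```

```text
clock: 3.65
eef_pos: [0.4993, -0.076, 0.2671]
tool_rot: [0.999, -0.033, 0.001, 0.0]
force: [0.8, 0.1, 0.2]
grip_width: 0.702
grip_force: 0.0
clock: 4.4
eef_pos: [0.4989, -0.0759, 0.2664]
tool_rot: [0.999, -0.034, 0.001, 0.0]
force: [-1.1, -0.1, 6.5]
grip_width: 0.473
grip_force: 20.0
```

```bash
python3 -m crank '[[0,0,0.008,0.056],[0,0,0.017,0.112],[0,0,0.025,0.168],[0,0,0.034,0.224],[0,0,0.042,0.28],[0,0,0.05,0.336],[0,0,0.059,0.392],[0,0,0.067,0.448],[0,0,0.076,0.504],[0,0,0.084,0.56],[0,0,0.092,0.616],[0,0,0.101,0.672],[0,0,0.109,0.728],[0,0,0.118,0.784],[0,0,0.126,0.84],[0,0,0.134,0.896],[0,0,0.142,0.944],[0,0,0.142,0.944]]'
```

```text
clock: 6.65
eef_pos: [0.4985, -0.0763, 0.2793]
tool_rot: [0.122, 0.992, 0.0, -0.001]
force: [-0.4, -0.7, -0.9]
grip_width: 0.469
grip_force: 20.0
```

```bash
python3 -m crank '[[0,0,0.01,0.056],[0,0,0.02,0.112],[0,0,0.03,0.168],[0,0,0.04,0.224],[0,0,0.05,0.28],[0,0,0.06,0.28],[0,0,0.1,0.28],[0,0,0.14,0.28],[0,0,0.14,0.28]]'
```

```text
clock: 7.78
eef_pos: [0.4987, -0.0756, 0.2945]
tool_rot: [-0.313, 0.95, -0.0, 0.0]
force: [-0.2, -0.1, -0.6]
grip_width: 0.469
grip_force: 20.0
```

```bash
python3 -m crank '[[0,0,0.5,0],[0,0,0.8,0],[0,0,0.8,0]]' |tail -1; for i in 1 2 3 4; do python3 -m crank '[[-0.06,0.47,0,-0.025],[-0.12,0.93,0,-0.05],[-0.12,0.93,0,-0.05]]'|head -2; done
cat > box.py <<'E'
from h import *
p,K,R,t=snap("top");hsv=cv2.cvtColor(p,cv2.COLOR_RGB2HSV)
m=cv2.inRange(hsv,np.array((100,120,40)),np.array((130,255,255)));m[:,230:]=0
ys,xs=np.nonzero(m);P=cast(K,R,t,np.c_[xs,ys],.032)[:,:2]*1000
print(len(xs),cv2.minAreaRect(P.astype(np.float32)))
s=robot.get_state();x=Ro.from_quat(s['tool_rot']).as_matrix();print(s["clock"],s['eef_pos'],np.degrees(np.arctan2(x[1,0],x[0,0])),s["q"][6],s["grip_width"],s["force"])
E
python3 box.py
```

```text
grip_force: 20.0
clock: 8.52
eef_pos: [0.4852, 0.0209, 0.3735]
clock: 8.9
eef_pos: [0.4735, 0.1132, 0.3736]
clock: 9.28
eef_pos: [0.4617, 0.2056, 0.3736]
clock: 9.65
eef_pos: [0.4499, 0.298, 0.3735]
0 ((0.0, 0.0), (0.0, 0.0), 0.0)
9.7 [0.45088495 0.29572625 0.37285185] -179.41110852918914 0.3685747948749976 0.4735068590367763 [ 0.702753   -1.21054523 -2.22321429]
```

```bash
python3 - <<'E'
from h import *
for n in("scene","wrist"):
    p,K,R,t=snap(n);hsv=cv2.cvtColor(p,cv2.COLOR_RGB2HSV)
    m=cv2.inRange(hsv,np.array((100,120,30)),np.array((130,255,255)))
    ys,xs=np.nonzero(m);print(n,len(xs))
    if len(xs):
        print(xs.min(),xs.max(),ys.min(),ys.max(),cv2.minAreaRect((cast(K,R,t,np.c_[xs,ys],.032)[:,:2]*1000).astype(np.float32)))
d=np.load("scene0.npz");hsv=cv2.cvtColor(d["p"],cv2.COLOR_RGB2HSV);ys,xs=np.nonzero(cv2.inRange(hsv,np.array((100,120,30)),np.array((130,255,255))));print(len(xs),xs.min(),xs.max(),ys.min(),ys.max())
E
```

```text
scene 974
122 182 190 222 ((450.8066101074219, 252.4508056640625), (190.93673706054688, 90.60209655761719), 87.80658721923828)
wrist 14338
168 339 136 243 ((450.450439453125, 266.37860107421875), (165.9393768310547, 104.43974304199219), 87.94896697998047)
509 146 182 197 222
```

```bash
python3 -m crank '[[0,0,-0.4,0],[0,0,-0.8,0],[0,0,-0.8,0]]' |head -2; python3 -m crank '[[0,0,-0.4,0],[0,0,-0.73,0],[0,0,-0.73,0],[0,0,-0.73,0]]'|head -2;  python3 -m crank '[[0,0,0,0],[0,0,0,0],[0,0,0,0]]' 0.4; python3 -m crank '[[0,0,0.5,0],[0,0,0.98,0],[0,0,0.98,0]]'|head -2; python3 -m crank '[[0,0,0.4,0],[0,0,0.4,0]]' |head -2
python3 - <<'E'
from h import *
p,K,R,t=snap("wrist");save("w2.png",p)
E
```

```text
clock: 10.18
eef_pos: [0.4513, 0.2928, 0.291]
clock: 10.68
eef_pos: [0.4515, 0.2965, 0.2229]
clock: 11.05
eef_pos: [0.4507, 0.2964, 0.2216]
tool_rot: [-0.004, 1.0, 0.0, 0.001]
force: [-0.2, 0.2, -0.4]
grip_width: 0.694
grip_force: 0.0
clock: 11.42
eef_pos: [0.4509, 0.2976, 0.3227]
clock: 11.68
eef_pos: [0.4507, 0.2969, 0.3606]
```

View pics/w2.png

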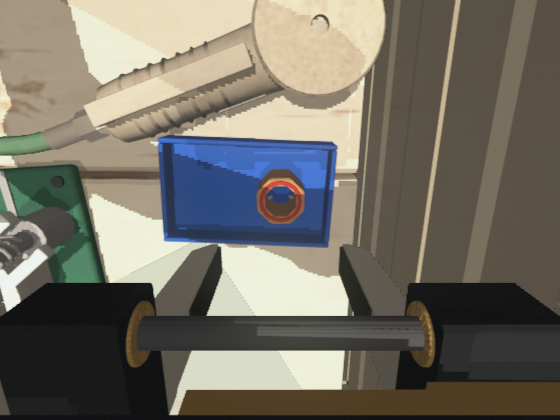

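Nut1 is in the box at (281,201). On to nut2.

```bash
for i in 1 2 3; do python3 -m crank '[[0.08,-0.15,0,-0.055],[0.16,-0.3,0,-0.11],[0.24,-0.45,0,-0.165],[0.32,-0.6,0,-0.22],[0.43,-0.74,0,-0.27],[0.43,-0.74,0,-0.27]]'|head -2; done;  python3 -m crank '[[0.15,-0.3,0,-0.06],[0.3,-0.6,0,-0.12],[0.43,-0.73,-0.1,-0.17],[0.43,-0.73,-0.3,-0.17],[0.43,-0.73,-0.3,-0.17],[0.43,-0.73,-0.3,-0.17]]'
python3 - <<'E'
from h import *
s=robot.get_state();x=Ro.from_quat(s['tool_rot']).as_matrix();g=s['eef_pos']+x[:,2]*.167;print(s['eef_pos'],np.degrees(np.arctan2(x[1,0],x[0,0])),g,s["q"])
E
```

```text
clock: 12.48
eef_pos: [0.4941, 0.2206, 0.3572]
clock: 13.22
eef_pos: [0.5366, 0.1478, 0.3579]
clock: 13.98
eef_pos: [0.5795, 0.0745, 0.3582]
clock: 14.72
eef_pos: [0.6224, 0.0026, 0.3293]
tool_rot: [0.999, 0.038, -0.0, -0.001]
force: [-0.1, -0.0, 0.7]
grip_width: 0.699
grip_force: 0.0
[0.62244291 0.00263614 0.3292519 ] 4.309482828206275 [0.62243051 0.00285754 0.16225204] [ 0.01626626  0.64867658 -0.09255706  1.59762764  0.06972675  0.89853593
 -1.59661526]
```

```bash
python3 -m crank '[[0.005,0,-0.3,0],[0.005,0,-0.62,0],[0.005,0,-0.62,0],[0.005,0,-0.62,0]]' 0.4 20 |head -2
python3 -m crank '[[0,0,0,0],[0,0,0,0],[0,0,0,0],[0,0,0,0],[0,0,0,0]]' -1 20
python3 -m crank '[[0,0,0.008,0.056],[0,0,0.017,0.112],[0,0,0.025,0.168],[0,0,0.034,0.224],[0,0,0.042,0.28],[0,0,0.05,0.336],[0,0,0.059,0.392],[0,0,0.067,0.448],[0,0,0.076,0.504],[0,0,0.084,0.56],[0,0,0.092,0.616],[0,0,0.101,0.672],[0,0,0.109,0.728],[0,0,0.118,0.784],[0,0,0.126,0.84],[0,0,0.134,0.896],[0,0,0.142,0.944],[0,0,0.142,0.944]]'
```

```text
clock: 15.22
eef_pos: [0.6238, 0.0016, 0.2686]
clock: 15.85
eef_pos: [0.6234, 0.0015, 0.2678]
tool_rot: [0.999, 0.036, 0.001, -0.0]
force: [0.7, 1.2, 5.6]
grip_width: 0.472
grip_force: 20.0
clock: 18.1
eef_pos: [0.6232, 0.0012, 0.2808]
tool_rot: [0.053, 0.999, 0.001, -0.0]
force: [-0.1, 1.9, 0.7]
grip_width: 0.469
grip_force: 20.0
```

```bash
python3 -m crank '[[0,0,0.01,0.056],[0,0,0.02,0.112],[0,0,0.03,0.168],[0,0,0.04,0.224],[0,0,0.05,0.28],[0,0,0.06,0.28],[0,0,0.1,0.28],[0,0,0.14,0.28],[0,0,0.3,0.28],[0,0,0.45,0.28],[0,0,0.45,0.28]]'
for i in 1 2 3; do python3 -m crank '[[-0.29,0.38,0.05,-0.04],[-0.58,0.76,0.1,-0.08],[-0.58,0.76,0.1,-0.08]]'|head -2; done
cat > wbox.py <<'E'
from h import *
p,K,R,t=snap("wrist");hsv=cv2.cvtColor(p,cv2.COLOR_RGB2HSV)
m=cv2.inRange(hsv,np.array((100,120,30)),np.array((130,255,255)))
ys,xs=np.nonzero(m);print(xs.min(),xs.max(),ys.min(),ys.max(),cv2.minAreaRect((cast(K,R,t,np.c_[xs,ys],.032)[:,:2]*1000).astype(np.float32)))
s=robot.get_state();x=Ro.from_quat(s['tool_rot']).as_matrix();print(s['eef_pos'],np.degrees(np.arctan2(x[1,0],x[0,0])),s["grip_width"])
E
python3 wbox.py
```

```text
clock: 19.48
eef_pos: [0.6235, 0.0015, 0.3285]
tool_rot: [-0.378, 0.926, -0.001, 0.002]
force: [-0.2, 0.2, -0.7]
grip_width: 0.47
grip_force: 20.0
clock: 19.85
eef_pos: [0.5625, 0.0814, 0.3378]
clock: 20.23
eef_pos: [0.5049, 0.1565, 0.3475]
clock: 20.6
eef_pos: [0.4474, 0.2318, 0.3573]
225 400 159 267 ((465.4898986816406, 262.69091796875), (167.6070556640625, 103.1617431640625), 87.41725158691406)
[0.44911844 0.22969861 0.35649352] -178.58718563310097 0.4707727823224495
```

```bash
python3 -m crank '[[0.06,0,-0.4,0],[0.12,0,-0.8,0],[0.12,0,-0.8,0]]' |head -2; python3 -m crank '[[0,0,-0.3,0],[0,0,-0.55,0],[0,0,-0.55,0],[0,0,-0.55,0]]'|head -2;  python3 -m crank '[[0,0,0,0],[0,0,0,0],[0,0,0,0]]' 0.4; python3 -m crank '[[0,0,0.5,0],[0,0,0.98,0],[0,0,0.98,0]]'|head -2; python3 -m crank '[[0,0,0.4,0],[0,0,0.4,0]]' |head -2
python3 - <<'E'
from h import *
p,K,R,t=snap("wrist");save("w3.png",p)
E
python3 wbox.py
```

```text
clock: 21.02
eef_pos: [0.4624, 0.2263, 0.2731]
clock: 21.52
eef_pos: [0.462, 0.2293, 0.2227]
clock: 21.9
eef_pos: [0.4613, 0.2288, 0.2216]
tool_rot: [-0.01, 1.0, -0.001, 0.0]
force: [0.2, -2.2, 2.5]
grip_width: 0.692
grip_force: 1.0
clock: 22.28
eef_pos: [0.4615, 0.2307, 0.3226]
clock: 22.52
eef_pos: [0.4613, 0.2299, 0.3605]
228 405 145 253 ((466.37310791015625, 263.14434814453125), (165.78257751464844, 104.56621551513672), 89.41382598876953)
[0.46095511 0.22879763 0.35812523] -178.80049788703624 0.6984850216370435
```

View pics/w3.png

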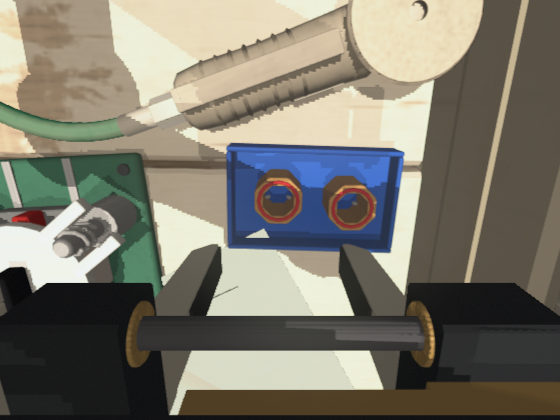

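Both nuts are in the box at (278,198) and (351,206). The bench's left edge runs at about x=430 px, so I check it against where the plate will go.

```bash
python3 - <<'E'
from h import *
p,K,R,t=snap("wrist");print(cast(K,R,t,[(428,160),(415,220),(412,280),(410,400),(140,155),(152,280)],0).round(3))
d=np.load("top0.npz");p,K,R,t=[d[k] for k in"pKRt"]
print(proj(K,R,t,[[.62,.26,0],[.725,.235,0],[.55,.33,0],[.725,.33,0],[.55,.14,0],[.66,.105,.016]]).round(0))
x0,y0,x1,y1=100,60,300,260
save("c2.png",cv2.resize(p[y0:y1,x0:x1],(600,600),interpolation=cv2.INTER_CUBIC))
s=robot.get_state();x=Ro.from_quat(s['tool_rot']).as_matrix();print(s["q"])
E
```

```text
[[0.427 0.381 0.   ]
 [0.492 0.377 0.   ]
 [0.565 0.383 0.   ]
 [0.738 0.404 0.   ]
 [0.429 0.085 0.   ]
 [0.572 0.084 0.   ]]
[[161. 172.]
 [173. 136.]
 [133. 197.]
 [139. 136.]
 [203. 198.]
 [217. 158.]]
[ 0.11319591  0.63980801 -0.98089986  1.85416418  0.63085883  0.99905218
  0.45166029]
```

View pics/c2.png

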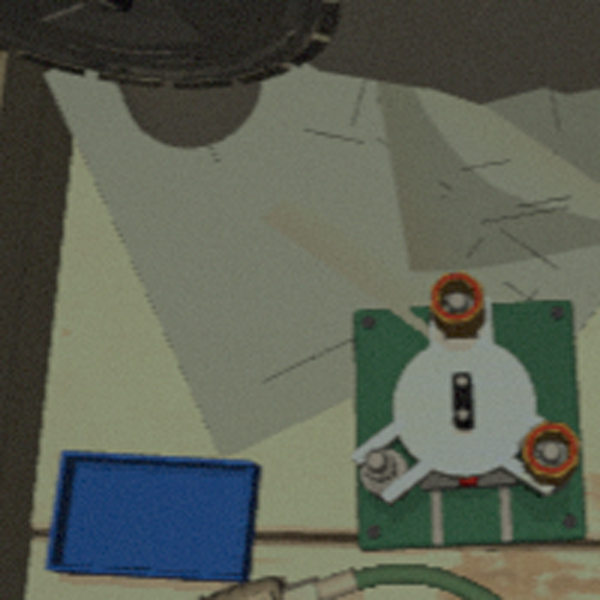

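The bench left edge is at y≈0.38 and the drawing paper area is clear, so the plate goes at about (0.62, 0.245). Gripping the handle now.

```bash
for i in 1 2 3; do python3 -m crank '[[0.14,-0.39,0,0.003],[0.275,-0.775,0,0.006],[0.275,-0.775,0,0.006]]'|head -2; done; python3 -m crank '[[0,0,-0.2,0],[0,0,-0.3,0],[0,0,-0.3,0],[0,0,-0.3,0]]' 0
python3 - <<'E'
from h import *
s=robot.get_state();x=Ro.from_quat(s['tool_rot']).as_matrix();g=s['eef_pos']+x[:,2]*.167;print(s['eef_pos'],np.degrees(np.arctan2(x[1,0],x[0,0])),g,s["q"])
E
```

```text
clock: 23.05
eef_pos: [0.4899, 0.1478, 0.3567]
clock: 23.42
eef_pos: [0.5169, 0.0713, 0.3573]
clock: 23.8
eef_pos: [0.5442, -0.0053, 0.3576]
clock: 24.3
eef_pos: [0.5436, -0.0025, 0.3293]
tool_rot: [-0.039, 0.999, 0.0, 0.0]
force: [0.4, -0.3, 0.1]
grip_width: 0.5
grip_force: 0.0
[ 0.54361078 -0.00251664  0.32927134] -175.48730967412595 [ 0.54365    -0.00246581  0.16227135] [ 0.55656252  0.73189429 -0.9897225   1.80868022  0.72020786  1.00969053
  0.92192853]
```

```bash
python3 -m crank '[[0,0,-0.3,0],[0,0,-0.6,0],[0,0,-0.67,0],[0,0,-0.67,0]]' 0 |head -3
python3 -m crank '[[0,0,0,0],[0,0,0,0],[0,0,0,0],[0,0,0,0],[0,0,0,0],[0,0,0,0]]' -1 45
python3 -m crank '[[0,0,0.1,0],[0,0,0.2,0],[0,0,0.3,0],[0,0,0.45,0],[0,0,0.6,0],[0,0,0.75,0],[0,0,0.75,0]]'
```

```text
clock: 24.8
eef_pos: [0.5439, -0.003, 0.2626]
tool_rot: [-0.039, 0.999, 0.0, 0.0]
clock: 25.55
eef_pos: [0.5437, -0.0033, 0.2625]
tool_rot: [-0.039, 0.999, -0.0, 0.0]
force: [0.6, -0.2, 3.3]
grip_width: 0.168
grip_force: 45.0
clock: 26.42
eef_pos: [0.544, -0.003, 0.3387]
tool_rot: [-0.039, 0.999, 0.0, 0.002]
force: [-0.6, 0.3, -3.9]
grip_width: 0.167
grip_force: 45.0
```

```bash
for i in 1 2 3; do python3 -m crank '[[0.09,0.28,0,-0.003],[0.18,0.56,0,-0.006],[0.26,0.827,0,-0.008],[0.26,0.827,0,-0.008]]'|head -2; done;  python3 -m crank '[[0,0,-0.3,0],[0,0,-0.6,0],[0,0,-0.9,0],[0,0,-0.9,0],[0,0,-0.9,0]]'
python3 wbox.py
```

```text
clock: 26.92
eef_pos: [0.5694, 0.0822, 0.3371]
clock: 27.42
eef_pos: [0.5953, 0.1637, 0.3368]
clock: 27.92
eef_pos: [0.6212, 0.2456, 0.3365]
clock: 28.55
eef_pos: [0.6222, 0.2438, 0.2482]
tool_rot: [-0.0, 1.0, 0.0, 0.001]
force: [0.8, 0.2, -3.2]
grip_width: 0.167
grip_force: 45.0
158 473 0 75 ((506.10552978515625, 262.92291259765625), (36.715633392333984, 166.1529083251953), 0.11730848997831345)
[0.62222482 0.24439662 0.24881312] -179.94374472386815 0.16838534351321577
```

```bash
python3 -m crank '[[0.15,0,-0.2,0],[0.15,0,-0.4,0],[0.15,0,-0.43,0],[0.15,0,-0.45,0],[0.15,0,-0.46,0],[0.15,0,-0.46,0]]'; python3 -m crank '[[0,0,0,0],[0,0,0,0],[0,0,0,0]]' 0 20; python3 -m crank '[[0,0,0.3,0],[0,0,0.6,0],[0,0,1,0],[0,0,1,0]]' 
python3 - <<'E'
from h import *
p,K,R,t=snap("wrist");save("w4.png",p)
E
```

```text
clock: 29.35
eef_pos: [0.6362, 0.2452, 0.2026]
tool_rot: [-0.001, 1.0, 0.0, 0.0]
force: [-2.3, -1.7, 3.9]
grip_width: 0.168
grip_force: 45.0
clock: 29.72
eef_pos: [0.6369, 0.2449, 0.2012]
tool_rot: [-0.001, 1.0, 0.0, 0.0]
force: [-0.2, -0.2, -0.2]
grip_width: 0.44
grip_force: 0.0
clock: 30.22
eef_pos: [0.6372, 0.246, 0.3051]
tool_rot: [-0.001, 1.0, 0.002, 0.003]
force: [0.1, -0.7, -0.7]
grip_width: 0.502
grip_force: 0.0
```

View pics/w4.png

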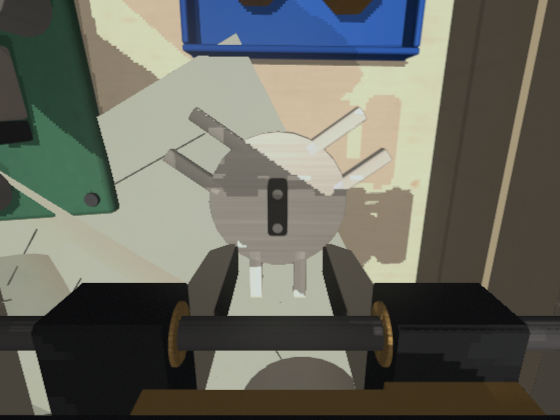

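The plate lies flat, handle up, clear of the box and the clamp (handle at (278,207) px). Now the jaw.

```bash
for i in 1 2 3; do python3 -m crank '[[-0.18,-0.28,0.3,0],[-0.36,-0.56,0.3,0],[-0.5,-0.82,0.3,0.008],[-0.5,-0.82,0.3,0.008]]'|head -2; done
python3 - <<'E'
from h import *
p,K,R,t=snap("wrist");save("w5.png",p);np.savez("w5.npz",p=p,K=K,R=R,t=t)
s=robot.get_state();x=Ro.from_quat(s['tool_rot']).as_matrix();print(s['eef_pos'],np.degrees(np.arctan2(x[1,0],x[0,0])),s["q"])
E
```

```text
clock: 30.78
eef_pos: [0.5864, 0.16, 0.3293]
clock: 31.28
eef_pos: [0.5366, 0.0794, 0.3602]
clock: 31.78
eef_pos: [0.4869, -0.0018, 0.3907]
[ 0.48727783 -0.00052495  0.39104638] -175.59220955991506 [ 0.65976872  0.58826472 -1.09160257  1.88096635  0.60241928  1.0482277
  0.96511398]
```

View pics/w5.png

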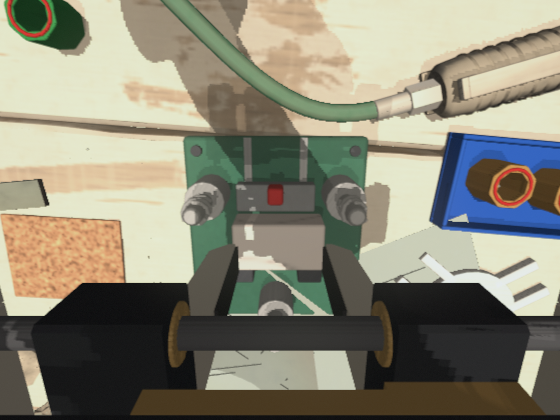

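The jaw's red handle is at (275,194), the marble block spans about (240-325, 215-270), and the mat is at (65,255). I measure the handle from these.

```bash
python3 - <<'E'
from h import *
d=np.load("w5.npz");p,K,R,t=[d[k] for k in"pKRt"]
hsv=cv2.cvtColor(p,cv2.COLOR_RGB2HSV)
m=(cv2.inRange(hsv,np.array((0,150,60)),np.array((8,255,255)))|cv2.inRange(hsv,np.array((172,150,60)),np.array((180,255,255))));z=np.zeros_like(m);z[175:215,255:295]=m[175:215,255:295]
ys,xs=np.nonzero(z);print(len(xs),xs.min(),xs.max(),ys.min(),ys.max(),cast(K,R,t,[(xs.mean(),ys.mean())],.0565), cast(K,R,t,[(xs.min(),ys.min()),(xs.max(),ys.max())],.0565))
m=cv2.inRange(hsv,np.array((3,60,90)),np.array((18,255,255)));m[:,140:]=0;m[:205]=0
ys,xs=np.nonzero(m);print("mat",len(xs),cv2.minAreaRect((cast(K,R,t,np.c_[xs,ys],.004)[:,:2]*1000).astype(np.float32)))
print("block front edge ends",cast(K,R,t,[(233,214),(325,214)],.057))
save("c5.png",cv2.resize(p[170:290,180:380],(800,480),interpolation=cv2.INTER_CUBIC))
E
```

```text
287 268 282 185 204 [[ 0.48763871 -0.00563655  0.0565    ]] [[ 0.47852825 -0.01318957  0.0565    ]
 [ 0.49676123  0.00199299  0.0565    ]]
mat 9012 ((696.3580322265625, -258.9693298339844), (144.34429931640625, 308.093994140625), 87.78404998779297)
block front edge ends [[ 0.51075829 -0.0462214   0.057     ]
 [ 0.50373031  0.04582066  0.057     ]]
```

View pics/c5.png

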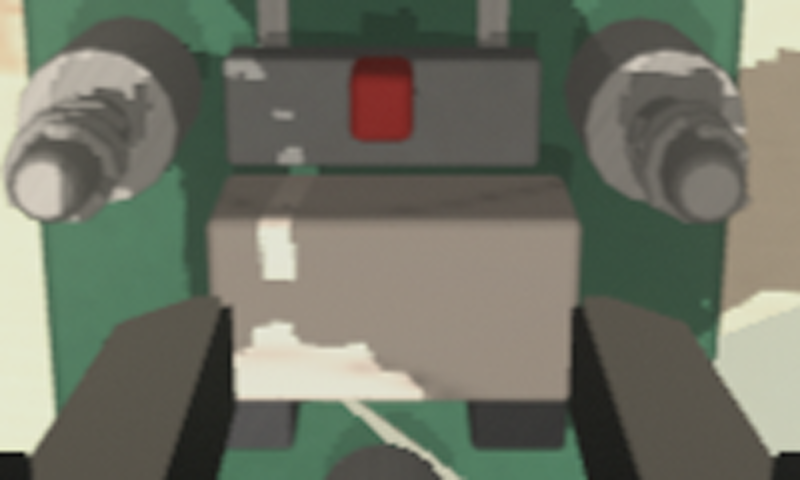

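```bash
python3 -m crank '[[0,-0.055,-0.4,0],[0.01,-0.055,-0.9,0],[0.01,-0.055,-0.9,0],[0.01,-0.055,-0.9,0]]' 0|head -2;python3 -m crank '[[0,0,-0.3,0],[0,0,-0.6,0],[0,0,-0.76,0],[0,0,-0.76,0]]' 0|head -5
python3 -m crank '[[0,0,0,0],[0,0,0,0],[0,0,0,0],[0,0,0,0],[0,0,0,0]]' -1 30
python3 - <<'E'
from h import *
d=np.load("w5.npz");p,K,R,t=[d[k] for k in"pKRt"]
print(cast(K,R,t,[(232,225),(325,224),(322,270),(239,270)],.057))
E
```

```text
clock: 32.33
eef_pos: [0.4887, -0.0049, 0.3025]
clock: 32.83
eef_pos: [0.4881, -0.0063, 0.2256]
tool_rot: [-0.039, 0.999, 0.0, 0.0]
force: [-0.4, 0.8, 0.3]
grip_width: 0.502
clock: 33.45
eef_pos: [0.4878, -0.0069, 0.2255]
tool_rot: [-0.039, 0.999, -0.0, 0.0]
force: [0.8, -0.9, 3.9]
grip_width: 0.167
grip_force: 30.0
[[ 0.52252432 -0.04680883  0.057     ]
 [ 0.51428641  0.04704241  0.057     ]
 [ 0.56566815  0.04979937  0.057     ]
 [ 0.57232714 -0.03765728  0.057     ]]
```

```bash
python3 -m crank '[[-0.08,-0.006,0,0],[-0.16,-0.012,0,0],[-0.24,-0.018,0,0],[-0.32,-0.025,0,0],[-0.4,-0.031,0,0],[-0.4,-0.031,0,0]]'
python3 -m crank '[[-0.02,-0.002,0,0],[-0.04,-0.003,0,0],[-0.04,-0.003,0,0]]'|sed -n 2,4p; python3 -m crank '[[-0.02,-0.002,0,0],[-0.02,-0.002,0,0]]'|sed -n 2,4p;python3 -m crank '[[-0.02,-0.002,0,0],[-0.02,-0.002,0,0]]'|sed -n 2,4p;
```

```text
clock: 34.2
eef_pos: [0.447, -0.0099, 0.2255]
tool_rot: [-0.039, 0.999, -0.0, -0.0]
force: [1.8, -2.3, 8.0]
grip_width: 0.169
grip_force: 30.0
eef_pos: [0.4459, -0.0103, 0.2255]
tool_rot: [-0.038, 0.999, 0.001, 0.003]
force: [8.6, -2.4, 0.5]
eef_pos: [0.4453, -0.0104, 0.2255]
tool_rot: [-0.038, 0.999, 0.001, 0.005]
force: [10.5, -0.9, -4.3]
eef_pos: [0.4446, -0.0107, 0.2255]
tool_rot: [-0.038, 0.999, 0.002, 0.006]
force: [15.3, -1.5, -7.9]
```

```bash
python3 -m crank '[[0.01,0,0,0],[0.01,0,0,0]]'|sed -n 2,4p; python3 -m crank '[[0,0,0,0],[0,0,0,0],[0,0,0,0]]' 0; python3 -m crank '[[0,0,0.3,0],[0,0,0.6,0],[0,0,1,0],[0,0,1,0]]'|head -2; python3 -m crank '[[0,0,0.3,0],[0,0,0.6,0],[0,0,0.6,0],[0,0,0.6,0]]'|head -2
python3 - <<'E'
from h import *
p,K,R,t=snap("wrist");save("w6.png",p);np.savez("w6.npz",p=p,K=K,R=R,t=t)
hsv=cv2.cvtColor(p,cv2.COLOR_RGB2HSV)
m=(cv2.inRange(hsv,np.array((0,150,60)),np.array((8,255,255)))|cv2.inRange(hsv,np.array((172,150,60)),np.array((180,255,255))));
for c in cv2.findContours(m,0,1)[0]:
    if cv2.contourArea(c)>60:
        M=cv2.moments(c);u=(M["m10"]/M["m00"],M["m01"]/M["m00"]);print(cv2.contourArea(c),u,cast(K,R,t,[u],.0565))
E
```

```text
eef_pos: [0.4449, -0.0106, 0.2255]
tool_rot: [-0.038, 0.999, 0.001, 0.005]
force: [12.7, -1.4, -5.8]
clock: 35.7
eef_pos: [0.4395, -0.0103, 0.2247]
tool_rot: [-0.039, 0.999, 0.0, -0.001]
force: [0.2, -0.1, -0.5]
grip_width: 0.442
grip_force: 0.0
clock: 36.2
eef_pos: [0.4407, -0.0099, 0.327]
clock: 36.7
eef_pos: [0.44, -0.0109, 0.3837]
1019.5 (513.201896354422, 234.6810528036619) [[0.46070486 0.22561577 0.0565    ]]
273.0 (280.27228327228323, 202.98901098901098) [[ 0.44622364 -0.00946603  0.0565    ]]
1434.5 (41.68572092482863, 69.11723016149645) [[ 0.34209103 -0.22590034  0.0565    ]]
```

View pics/w6.png

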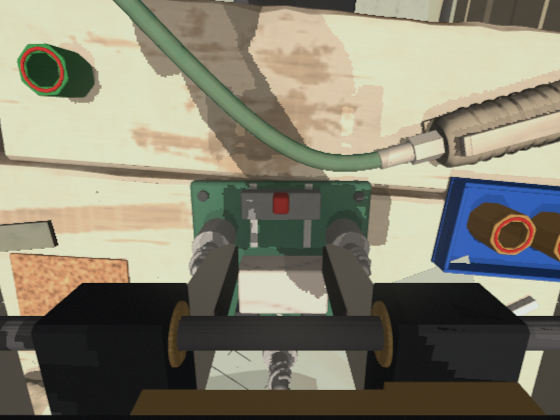

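The handle reads 41.5 mm back, slightly under the nominal 45 mm, so I re-grip and pull harder to make sure it is against the stop.

```bash
python3 -m crank '[[0.03,0,-0.4,0],[0.06,0,-0.8,0],[0.06,0,-0.8,0]]' 0|head -2;python3 -m crank '[[0,0,-0.4,0],[0,0,-0.79,0],[0,0,-0.79,0],[0,0,-0.79,0]]' 0|head -2
python3 -m crank '[[0,0,0,0],[0,0,0,0],[0,0,0,0],[0,0,0,0],[0,0,0,0]]' -1 50
for i in 1 2 3 4 ; do python3 -m crank '[[-0.03,-0.002,0,0],[-0.03,-0.002,0,0],[-0.03,-0.002,0,0]]'|sed -n 2,4p; done
```

```text
clock: 37.12
eef_pos: [0.4454, -0.0108, 0.3024]
clock: 37.62
eef_pos: [0.4472, -0.0101, 0.2276]
clock: 38.25
eef_pos: [0.4467, -0.0101, 0.2265]
tool_rot: [-0.039, 0.999, 0.0, 0.0]
force: [-0.4, 1.1, 3.9]
grip_width: 0.168
grip_force: 50.0
eef_pos: [0.4457, -0.0105, 0.2265]
tool_rot: [-0.039, 0.999, 0.001, 0.003]
force: [5.0, 0.4, -1.7]
eef_pos: [0.4448, -0.0108, 0.2265]
tool_rot: [-0.038, 0.999, 0.002, 0.005]
force: [10.1, 1.4, -8.4]
eef_pos: [0.4439, -0.0111, 0.2265]
tool_rot: [-0.038, 0.999, 0.003, 0.008]
force: [15.8, 2.1, -15.4]
eef_pos: [0.4429, -0.0114, 0.2266]
tool_rot: [-0.038, 0.999, 0.003, 0.01]
force: [21.1, 1.6, -20.7]
```

The force climbs linearly to 21 N with no movement, so the jaw is against its stop. I relieve the pull, release, rise, and turn to straddle the block.

```bash
python3 -m crank '[[0.05,0.004,0,0],[0.09,0.007,0,0],[0.09,0.007,0,0]]'|sed -n 2,4p; python3 -m crank '[[0,0,0,0],[0,0,0,0],[0,0,0,0]]' 0|sed -n 2,4p; python3 -m crank '[[0,0,0.3,0],[0,0,0.6,0],[0,0,1,0],[0,0,1,0]]'|head -2; python3 -m crank '[[0.2,0.02,0.1,-0.055],[0.4,0.04,0.2,-0.11],[0.6,0.06,0.3,-0.165],[0.8,0.08,0.5,-0.22],[0.99,0.09,0.7,-0.275],[0.99,0.09,0.7,-0.33],[0.99,0.09,0.7,-0.385],[0.99,0.09,0.7,-0.44],[0.99,0.09,0.7,-0.5],[0.99,0.09,0.7,-0.5],[0.99,0.09,0.7,-0.5]]' 0.4|head -2
python3 - <<'E'
from h import *
p,K,R,t=snap("wrist");save("w7.png",p);np.savez("w7.npz",p=p,K=K,R=R,t=t)
s=robot.get_state();x=Ro.from_quat(s['tool_rot']).as_matrix();g=s['eef_pos']+x[:,2]*.167;print(s['eef_pos'],np.degrees(np.arctan2(x[1,0],x[0,0])),g,s["q"])
E
```

```text
eef_pos: [0.4456, -0.0104, 0.2265]
tool_rot: [-0.039, 0.999, 0.001, 0.003]
force: [7.1, 0.0, -3.0]
eef_pos: [0.4427, -0.0108, 0.2259]
tool_rot: [-0.039, 0.999, -0.0, -0.001]
force: [0.8, 0.5, -0.2]
clock: 41.0
eef_pos: [0.4439, -0.0102, 0.3281]
clock: 42.38
eef_pos: [0.5424, -0.0016, 0.3953]
[ 0.5424601  -0.00166642  0.39549493] 94.5651841431654 [ 0.54222139 -0.00169582  0.2284951 ] [ 0.35806494  0.51755749 -0.60491339  1.7377881   0.34200271  0.99490593
 -0.29519624]
```

View pics/w7.png

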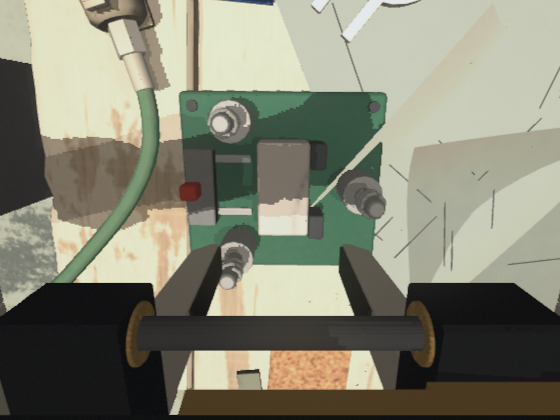

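The block top spans (257-309, 141-235) px with the jaw well back at (200,187) and the fence gap clear. I work out its centre.

```bash
python3 - <<'E'
from h import *
d=np.load("w7.npz");p,K,R,t=[d[k] for k in"pKRt"]
P=cast(K,R,t,[(257,142),(308,141),(309,235),(259,234)],.057);print(P.round(4),P.mean(0),-R.T@t)
print("posts",cast(K,R,t,[(325,143),(325,168),(322,208),(322,237)],.052).round(4))
E
```

```text
[[ 0.5156  0.0471  0.057 ]
 [ 0.5641  0.052   0.057 ]
 [ 0.5753 -0.0434  0.057 ]
 [ 0.5235 -0.0466  0.057 ]] [0.54465289 0.00226725 0.057     ] [0.5361219  0.07761425 0.3751554 ]
posts [[ 0.5812  0.051   0.052 ]
 [ 0.5842  0.0267  0.052 ]
 [ 0.5861 -0.0147  0.052 ]
 [ 0.5898 -0.0464  0.052 ]]
```

```bash
python3 -m crank '[[0.025,0.025,-0.4,0],[0.025,0.025,-0.8,0],[0.025,0.025,-1,0],[0.025,0.025,-1,0]]' 0.4|sed -n 2,4p; python3 -m crank '[[0,0,-0.2,0],[0,0,-0.4,0],[0,0,-0.4,0]]'|sed -n 2,4p; python3 -m crank '[[0,0,-0.2,0],[0,0,-0.38,0],[0,0,-0.38,0],[0,0,-0.38,0]]'|sed -n 2,4p;python3 -m crank '[[0,0,0,0],[0,0,0,0],[0,0,0,0],[0,0,0,0],[0,0,0,0]]' -1 45
```

```text
eef_pos: [0.5446, 0.0006, 0.2945]
tool_rot: [0.679, 0.734, -0.001, -0.002]
force: [0.4, 0.6, 0.9]
eef_pos: [0.5451, 0.0008, 0.2561]
tool_rot: [0.679, 0.734, -0.0, -0.0]
force: [0.1, -0.2, 0.6]
eef_pos: [0.5458, 0.0011, 0.2195]
tool_rot: [0.679, 0.734, 0.001, 0.001]
force: [-0.5, -1.7, 0.5]
clock: 44.42
eef_pos: [0.5448, 0.0009, 0.2188]
tool_rot: [0.679, 0.734, -0.001, -0.0]
force: [-2.3, -0.6, 6.0]
grip_width: 0.558
grip_force: 45.0
```

```bash
python3 -m crank '[[0,0,0.15,0],[0,0,0.4,0],[0,0,0.7,0],[0,0,1,0],[0,0,1,0]]' -1 58; python3 -m crank '[[0,0,0.2,0],[0,0,0.2,0]]'|sed -n 2,6p
python3 - <<'E'
from h import *
p,K,R,t=snap("wrist");hsv=cv2.cvtColor(p,cv2.COLOR_RGB2HSV)
p,K,R,t=snap("top");hsv=cv2.cvtColor(p,cv2.COLOR_RGB2HSV)
m=cv2.inRange(hsv,np.array((5,90,90)),np.array((18,255,255)));z=np.zeros_like(m);z[150:215,310:395]=m[150:215,310:395]
ys,xs=np.nonzero(z);print(len(xs),cv2.minAreaRect((cast(K,R,t,np.c_[xs,ys],.004)[:,:2]*1000).astype(np.float32)))
E
```

```text
clock: 45.05
eef_pos: [0.5458, 0.0011, 0.3202]
tool_rot: [0.679, 0.734, 0.002, 0.002]
force: [0.2, 0.6, -4.9]
grip_width: 0.554
grip_force: 58.0
eef_pos: [0.5452, 0.0009, 0.3378]
tool_rot: [0.679, 0.734, 0.0, 0.0]
force: [-0.1, -0.1, -5.9]
grip_width: 0.557
grip_force: 58.0
1964 ((606.1557006835938, -252.56094360351562), (167.17129516601562, 172.6513671875), 76.74380493164062)
```

```bash
for i in 1 2 3; do python3 -m crank '[[0.06,-0.28,0,-0.002],[0.12,-0.56,0,-0.004],[0.19,-0.853,0,-0.006],[0.19,-0.853,0,-0.006]]'|head -2; done; python3 -m crank '[[0,0,-0.3,0],[0,0,-0.6,0],[0,0,-0.9,0],[0,0,-0.9,0],[0,0,-0.9,0]]'
python3 - <<'E'
from h import *
p,K,R,t=snap("wrist");save("w8.png",p);np.savez("w8.npz",p=p,K=K,R=R,t=t)
E
```

```text
clock: 45.9
eef_pos: [0.564, -0.0883, 0.336]
clock: 46.4
eef_pos: [0.5828, -0.1725, 0.3363]
clock: 46.9
eef_pos: [0.6018, -0.2568, 0.3365]
clock: 47.52
eef_pos: [0.6029, -0.2535, 0.2492]
tool_rot: [0.699, 0.715, 0.001, 0.0]
force: [-0.1, -0.3, -4.5]
grip_width: 0.559
grip_force: 58.0
```

View pics/w8.png

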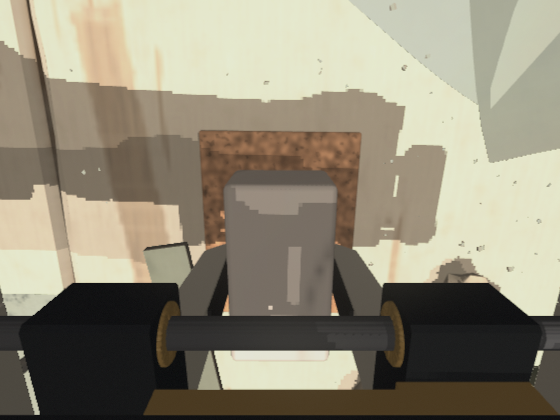

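```bash
python3 - <<'E'
from h import *
d=np.load("w8.npz");p,K,R,t=[d[k] for k in"pKRt"]
print(cast(K,R,t,[(199,131),(360,133),(207,240),(354,240)],.004).round(4))
E
python3 -m crank '[[0,0,-0.2,0],[0,0,-0.36,0],[0,0,-0.4,0],[0,0,-0.42,0],[0,0,-0.42,0]]'
```

```text
[[ 0.5475 -0.1882  0.004 ]
 [ 0.6555 -0.1869  0.004 ]
 [ 0.5498 -0.2666  0.004 ]
 [ 0.6582 -0.264   0.004 ]]
clock: 48.2
eef_pos: [0.6016, -0.2549, 0.2069]
tool_rot: [0.7, 0.714, -0.001, -0.001]
force: [-4.6, 0.6, 2.0]
grip_width: 0.554
grip_force: 58.0
```

```bash
python3 -m crank '[[0,0,-0.005,0],[0,0,-0.005,0]]'|sed -n 2,4p; python3 -m crank '[[0,0,0,0],[0,0,0,0],[0,0,0,0]]' 0.4 20|sed -n 2,6p; python3 -m crank '[[0,0,0.3,0],[0,0,0.6,0],[0,0,1,0],[0,0,1,0]]'|head -2;python3 -m crank '[[0,0.3,0.5,0],[0,0.6,0.8,0],[-0.2,0.8,0.8,0],[-0.2,0.8,0.8,0]]'|head -2;python3 -m crank '[[-0.5,0.3,0,0],[-0.9,0.3,0,0],[-0.9,0.3,0,0]]'|head -2;python3 -m crank '[[-0.3,0,0,0],[-0.3,0,0,0]]'|head -2
python3 - <<'E'
from h import *
p,K,R,t=snap("scene");q,K,R,t=snap("top");save("f.png",cv2.resize(np.hstack([p[100:330,100:500],q[90:320,60:460]]),(800,230)))
E
```

```text
eef_pos: [0.6016, -0.2549, 0.2069]
tool_rot: [0.7, 0.714, -0.001, -0.001]
force: [-5.8, 1.1, 4.7]
eef_pos: [0.6027, -0.2551, 0.2059]
tool_rot: [0.7, 0.714, 0.001, 0.001]
force: [0.6, 0.8, -0.5]
grip_width: 0.703
grip_force: 0.0
clock: 49.32
eef_pos: [0.6036, -0.2549, 0.3095]
clock: 49.82
eef_pos: [0.5815, -0.1731, 0.3854]
clock: 50.2
eef_pos: [0.4902, -0.1464, 0.3846]
clock: 50.45
eef_pos: [0.462, -0.1464, 0.3851]
```

View pics/f.png

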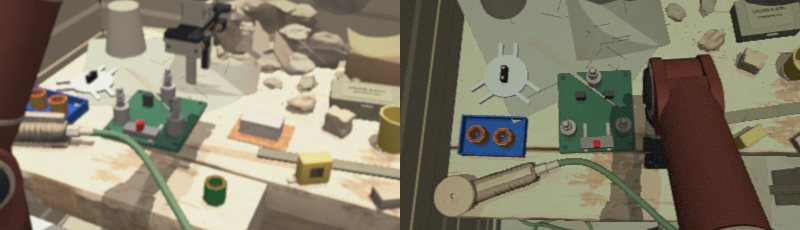

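The block is flat on the mat (262,125), the plate is flat on the left (507,75), both nuts are in the box, the jaw is back (597,143), and the tape is untouched. Handing in.

```bash
python3 -c "
from station import robot
print(robot.close_job())"
```

```text
the job is handed in; nothing more can be done
None
```

The job is handed in: both brass nuts (stud0 was bare) are in the blue box, the plate lies flat, handle up, left of the clamp, the marble block is flat on the cork mat and the tape measure was not touched; the jaw is against its stop (no give at 21 N), though I measured about 41.5 mm of travel, not the nominal 45 mm.

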